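# Put the wash-up gear back on its pads

## Robot

A 6-joint arm with a two-finger parallel gripper is mounted at the origin on the work surface. World frame = base frame: x ahead of the robot, y to its left, z up, the work surface at z = 0. Lengths are in m, angles in rad, forces in N, time in s.
With the tool pointing down it reaches from about 0.375 to 0.9 m from the base axis. Payload 3.1 kg.
Tool frame: the origin (TCP) lies at the centre of the arm's flange, where the gripper is bolted on; the fingertips stand 182 mm ahead of it and the grasp point (between the pads) lies 164 mm ahead of it; z points along the fingers, x is the direction in which the jaws open and shut, and the axes are right-handed (so a half turn about z gives the same grasp; the last joint's range is limited). The gripper opens to 87 mm and grips with 3 to 60 N. Pads are 19 mm wide; open, the fingers measure 117 mm over their backs; the gripper's body (75 mm by 190 mm) begins 51 mm behind the grasp point.
Start: joints at [-1.425, 0.527, 1.433, -0, 1.181, -0.178], TCP at [0.199, -0.592, 0.405] pointing down, gripper open.
Joint ranges: [-3.08, 3.08], [-0.75, 2.2], [0.22, 2.44], [-1.43, 4.57], [0, 2.65], [-2.85, 2.85]. Speed limits (rad/s): [2.79, 2.79, 3.14, 3.14, 3.14, 3.14].

## Interface

Orientations are given as a unit quaternion [x, y, z, w].
In Python, from rig import status, eyes, robot gives the robot as it stands. The module is installed in compiled form; this text tells all that it offers.
- The arm moves only by the tool step_arm, never from a script. Its argument "steps" is a list of rows, each a list of 7 numbers: the closure, from -1 (fully open) to 1 (shut), so that 0 is half open, then the shift along the tool's x, y, z each as a share of 0.025 m, from -1 to 1, then the turn, a rotation vector about the tool's x, y, z each as a share of 8 degrees, from -1 to 1. In form: [[jaw, dx, dy, dz, rx, ry, rz], ...]. A call has exactly 10 rows; each row shifts and turns the commanded pose from where the row before left it, along the tool's axes as they then stand; what a row does not reach is not made up. A row lasts 1/10 s, in which the tool goes at most 50 mm and 8.59 degrees, less where a joint would pass 70% of its speed; a pose out of reach is approached as far as the arm can. A call with a number of a shift or a turn outside -1 to 1 is refused whole. A call with a gripper value outside its range is refused whole. The fingers move at their own pace and stop on an object; "squeeze" is the grip in N (left out, the last holds). Time passes only in rows, so rows that do not move let the fingers close, or fill a call up. It gives the time, the measured TCP pose, the force and the opening at its end, in the units of the state.
- status.get_obs(): the state, without advancing time (a new reading comes with each control period).
- eyes.camera(name): name is "side" or "top" or "wrist"; returns (picture, depth): 480x640x3 uint8, red, green, blue; 480x640 float32, m along the optical axis (not along the pixel's ray), 0 where there is no reading.
- eyes.camera_info(name): a dict with "K" (3x3 intrinsics, pixels), "k1" (the pictures are not rectified: a ray, as slopes to the right and down, at radius r is drawn at 1 + k1 r^2 times it, then the intrinsics apply), "R" (3x3) and "t" (3): a world point X has camera coordinates R X + t. Camera axes: x right, y down, z forward; pixel columns grow to the right and rows downward; lengths in m; the calibration is good to about 2 mm. A picture is of the moment at which its call begins: read the wrist's pose just before it. camera_info takes no time and is no camera call; for the wrist camera it gives the pose at the moment of the call.
- robot.hand_in(): hands the job in, once; it reports no verdict.
The state is a dict: "time": time; "q": joint angles; "joint_velocities": joint speeds; "joint_torque": joint torques, N m; "position": TCP position; "tool_rot": TCP orientation; "ft_force": force on the tool from outside, world axes, zero at the start; "moment": the same for the moment, N m; "grip_width": finger opening in m.
Only numpy, scipy, OpenCV 4.12 (cv2) and the standard library are available. Lean on these libraries where they do the work, as an engineer would, in place of code of your own. Each camera call takes 0.05 s, during which the arm holds its last target.

## Task

Put the large scoop, the small scoop, the drain plug and the scrubbing brush back on the white pads, each flat and upright on the pad that bears its own silhouette and lined up with the drawn shape, scoop handles over the drawn handles. Leave the jar and the folded peg rack where they are.

Things in the scene. Friction and masses are not known exactly. Their poses are not given: they have to be found in the camera images.
- scoop_large: large turquoise plastic scoop, loose, standing upright: a round open cup 56 mm in outside diameter and 45 mm high (wall 3 mm) with a flat handle 16 mm wide and 6 mm thick level with the rim, whose end is 80 mm from the cup's axis. About 60 g. Origin: centre of the cup's underside; x points away from the handle (the handle lies along -x), z up. Can be held across the cup, along y.
- scoop_small: small turquoise plastic scoop, loose, standing upright: a round open cup 40 mm in outside diameter and 36 mm high (wall 3 mm) with a flat handle 16 mm wide and 6 mm thick level with the rim, whose end is 60 mm from the cup's axis. About 35 g. Origin: centre of the cup's underside; x points away from the handle (the handle lies along -x), z up. Can be held across the cup, along y.
- plug: black hard silicone drain plug, loose: a rigid disc 50 mm in diameter and 14 mm thick with an upright grip tab on top, 32 mm long (along x), 10 mm thick (along y), reaching from 14 to 42 mm above the underside. About 90 g. Origin: centre of the underside, z up.
- brush: scrubbing brush, loose, bristles down: pale wooden back 100 mm long (along x), 45 mm wide (along y), from 20 to 38 mm above the underside, over a cream rigid bristle block 92 x 38 mm, 20 mm high. Its two ends are alike. About 120 g. Origin: centre of the underside, z up.
- pad_scoop_large: white plastic pad 126 mm (x) by 74 mm (y), 4 mm thick, with the dark silhouette of the large scoop seen from above (cup circle 58 mm across and handle). The pad is fixed to the ledge; the dark patch is flat and level with its top. Origin: centre of the pad's underside, z up. The cup circle's centre lies at x = +26 mm, y = 0; the drawn handle runs from it along -x, so the scoop fits with its x along the pad's x.
- pad_scoop_small: white plastic pad 100 mm (x) by 60 mm (y), 4 mm thick, with the dark silhouette of the small scoop seen from above (cup circle 42 mm across and handle). The pad is fixed to the ledge; the dark patch is flat and level with its top. Origin: centre of the pad's underside, z up. The cup circle's centre lies at x = +20 mm, y = 0; the drawn handle runs from it along -x, so the scoop fits with its x along the pad's x.
- pad_plug: white square plastic pad 80 x 80 mm, 4 mm thick, with a dark round silhouette of the plug, 52 mm across, at its centre. The pad is fixed to the ledge; the dark patch is flat and level with its top. Origin: centre of the pad's underside, z up. The plug may be turned any way.
- pad_brush: white plastic pad 124 mm (x) by 68 mm (y), 4 mm thick, with a dark rectangular silhouette of the brush, 102 mm (x) by 47 mm (y), at its centre. The pad is fixed to the ledge; the dark patch is flat and level with its top. Origin: centre of the pad's underside, z up. The brush lies along the pad's x, either end first.
- jar: bystander: closed clear, whitish jar with an orange cap, 56 mm in diameter and 60 mm high, standing loose in the middle of the work. Origin: centre of its underside.
- peg_rack: bystander: folded aluminium clothes peg rack lying loose beyond the work, 360 mm long (y), 62 mm wide at most (x, with its pegs), 24 mm high. Origin: centre of its underside.
Mind the look-alikes: they are no part of the job. There is more than one size of the plug; the one meant has the size given above. Leave any yellow look-alike of the scoop_large alone.

How it is judged:
At the end, for the whole second after the job is handed in: Each of the four things rests upright (0.12 rad) and flat on its own pad (4 mm in height), within 12 mm of its silhouette along each pad axis; scoops and brush are turned within 0.26 rad of it, scoop handles the way drawn (brush either end first, plug any way) (x of scoop_large in the frame of pad_scoop_large between 0.014 and 0.038 m and y of scoop_large in the frame of pad_scoop_large between -0.012 and 0.012 m and z of scoop_large in the frame of pad_scoop_large between 0 and 0.008 m and angle between each of scoop_large, scoop_small, plug, brush's own z axis and vertical below 0.12 rad and linear speed of each of scoop_large, scoop_small, plug, brush below 0.02 m/s and angular speed of each of scoop_large, scoop_small, plug, brush below 0.2 rad/s and angle between the x axis of scoop_large and the x axis of pad_scoop_large, either way round below 0.26 rad and x of pad_scoop_large in the frame of scoop_large below 0 m and x of scoop_small in the frame of pad_scoop_small between 0.008 and 0.032 m and y of scoop_small in the frame of pad_scoop_small between -0.012 and 0.012 m and z of scoop_small in the frame of pad_scoop_small between 0 and 0.008 m and angle between the x axis of scoop_small and the x axis of pad_scoop_small, either way round below 0.26 rad and x of pad_scoop_small in the frame of scoop_small below 0 m and x of plug in the frame of pad_plug between -0.012 and 0.012 m and y of plug in the frame of pad_plug between -0.012 and 0.012 m and z of plug in the frame of pad_plug between 0 and 0.008 m and x of brush in the frame of pad_brush between -0.012 and 0.012 m and y of brush in the frame of pad_brush between -0.012 and 0.012 m and z of brush in the frame of pad_brush between 0 and 0.008 m and angle between the x axis of brush and the x axis of pad_brush, either way round below 0.26 rad); the robot touches nothing.
It fails at once if the jar is moved more than 20 mm or tipped (distance of jar from where it was at the start of the episode above 0.02 m or angle between jar's own z axis and vertical above 0.3 rad).
It fails at once if the peg rack is moved more than 20 mm (distance of peg_rack from where it was at the start of the episode above 0.02 m).
It also fails if it takes over 120 s, if anything falls off the work surface, if the arm or the gripper's body presses on something with over 40 N, if the wrist force passes 120 N, or if a joint passes its speed limit or range.

## Working session

There is one attempt and no reset: what is moved stays moved. The work goes in short steps, Python scripts to look and compute and a tool call to move; the robot and the scene stay as the last step left them, time stands still between calls to the robot, and variables do not carry over. Pictures are saved under pics/ and viewed, and the job is handed in when it is done.

Besides the shell and the picture viewer there is one more tool, called after "Request:" as name(argument=value, ...), one argument or row to a line, values as JSON. step_arm: Moves the arm, as the interface text tells. Its arguments: {"type":"object","properties":{"steps":{"type":"array"},"squeeze":{"type":"number"}},"required":["steps"]}

```bash
ls; mkdir -p pics; python3 - <<'E'
from rig import status, eyes, robot
import cv2, numpy as np
o=status.get_obs();print(o)
for n in ["side","top","wrist"]:
    i=eyes.camera_info(n);print(n,i)
    p,d=eyes.camera(n);cv2.imwrite(f"pics/{n}0.png",p[:,:,::-1]);np.savez(f"pics/{n}0.npz",p=p,d=d,**i)
E
```

```text
pics
{'time': 0.0, 'q': array([-1.42551410e+00,  5.28456496e-01,  1.43387970e+00, -3.59583881e-05,
        1.18138072e+00, -1.78538418e-01]), 'joint_velocities': array([-5.90118928e-04,  5.07390165e-06,  1.32478707e-03,  4.99010414e-04,
       -2.58818234e-04, -5.85299798e-04]), 'joint_torque': array([ 6.80958556e-05, -4.40043783e+01, -1.76591510e+01,  6.33227010e-02,
        5.81189117e-02, -1.50300484e-04]), 'position': array([ 0.19882113, -0.5921784 ,  0.40378434]), 'tool_rot': array([ 8.11850489e-01, -5.83864415e-01, -7.50398383e-04, -7.51864705e-04]), 'ft_force': array([ 0.68481949, -0.97327425,  1.01319235]), 'moment': array([ 0.0482169 , -0.02788834,  0.00863808]), 'grip_width': 0.08710444131972941}
side {'K': array([[592.1606444 ,   0.        , 323.37540523],
       [  0.        , 592.1606444 , 226.41982176],
       [  0.        ,   0.        ,   1.        ]]), 'k1': -0.02861081494336209, 'R': array([[-0.93419773, -0.35643524, -0.01511661],
       [-0.18268436,  0.51434181, -0.8379015 ],
       [ 0.30643273, -0.78000412, -0.5456121 ]]), 't': array([0.52895688, 0.13997485, 1.10211151])}
top {'K': array([[539.20434093,   0.        , 320.28953623],
       [  0.        , 539.20434093, 252.55145689],
       [  0.        ,   0.        ,   1.        ]]), 'k1': 0.026448115277898646, 'R': array([[ 0.01605501, -0.99961639, -0.02256793],
       [-0.99748948, -0.01445576, -0.06932368],
       [ 0.06897085,  0.02362426, -0.99733892]]), 't': array([-0.00617916,  0.56862468,  0.94538212])}
wrist {'K': array([[404.80659853,   0.        , 314.56097937],
       [  0.        , 404.80659853, 235.5701481 ],
       [  0.        ,   0.        ,   1.        ]]), 'k1': -0.05268777077520712, 'R': array([[ 0.31927289, -0.94766116, -0.00177153],
       [-0.9138657 , -0.3083807 ,  0.26410381],
       [-0.25082723, -0.08270225, -0.96449263]]), 't': array([-0.62362688, -0.03273993,  0.39054128])}
```

View pics/top0.png

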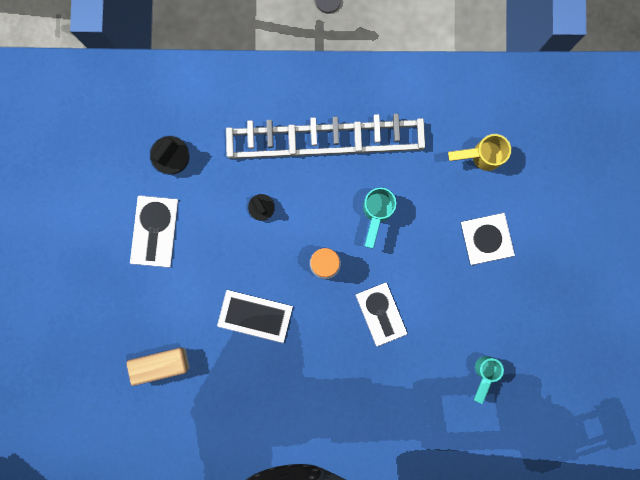

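View pics/side0.png

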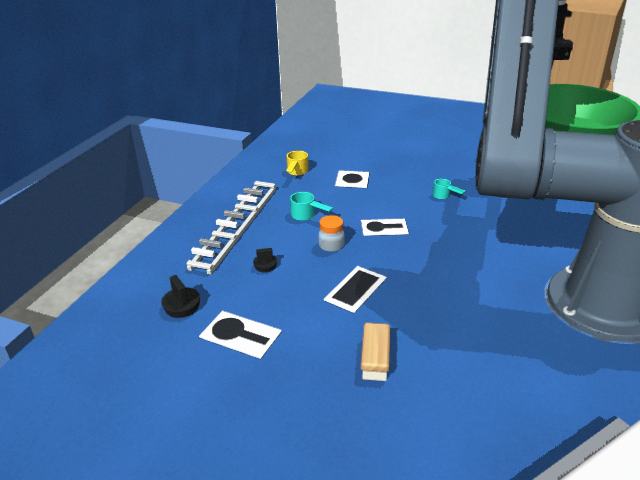

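View pics/wrist0.png

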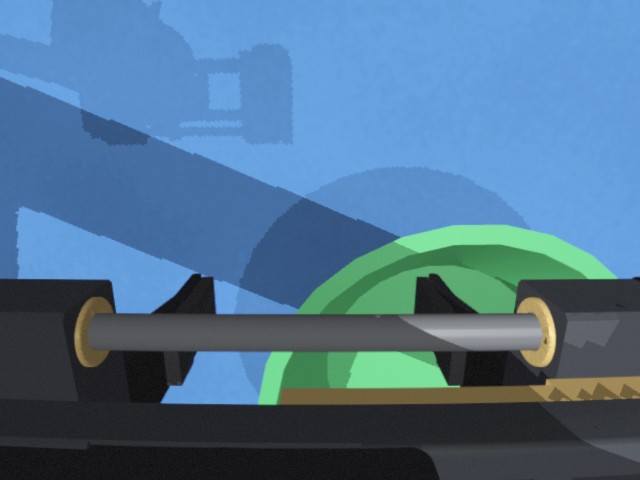

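```bash
cat > h.py <<'E'
import numpy as np, cv2
from rig import status, eyes
def grab(n,tag):
    i=eyes.camera_info(n);p,d=eyes.camera(n)
    cv2.imwrite(f"pics/{n}{tag}.png",p[:,:,::-1]);np.savez(f"pics/{n}{tag}.npz",p=p,d=d,**i)
    return load(n,tag)
def load(n,tag): return dict(np.load(f"pics/{n}{tag}.npz"))
def rays(c,px):
    px=np.asarray(px,float).reshape(-1,1,2)
    u=cv2.undistortPoints(px,c['K'],np.array([float(c['k1']),0,0,0])).reshape(-1,2)
    return np.c_[u,np.ones(len(u))]
def plane(c,px,z):
    r=rays(c,px)@c['R']; o=-c['R'].T@c['t']
    return o+r*((z-o[2])/r[:,2])[:,None]
def cloud(c):
    v,u=np.mgrid[0:480,0:640]
    r=rays(c,np.c_[u.ravel(),v.ravel()])
    return ((r*c['d'].reshape(-1,1)-c['t'])@c['R']).reshape(480,640,3)
E
python3 - <<'E'
from h import *
c=load("top","0");P=cloud(c);im=c['p'];hsv=cv2.cvtColor(im,cv2.COLOR_RGB2HSV)
print(P[300,100],P[350,560],P[60,30])
def comps(m,name,amin=60):
    n,l,s,ce=cv2.connectedComponentsWithStats(m.astype(np.uint8))
    for k in range(1,n):
        if s[k,4]>=amin:
            z=P[l==k][:,2]
            print(name,s[k],ce[k].round(1),"zpct",np.percentile(z,[5,50,95]).round(4))
H,S,V=[hsv[...,k].astype(int) for k in range(3)]
comps((H>75)&(H<98)&(S>90)&(V>90),"turq")
comps((V<60)&(np.arange(480)[:,None]<450),"dark")
comps((S<50)&(V>200),"white")
comps((H<28)&(H>8)&(S>50)&(V>120),"wood/or")
E
```

```text
[4.77470405e-01 4.03214801e-01 3.85394137e-04] [ 0.4026546  -0.42594126 -0.00112339] [0.92360428 0.55266438 0.00108595]
turq [ 363  188   34   60 1064] [377.4 211.8] zpct [0.0002 0.0139 0.0453]
turq [474 356  30  48 801] [487.  375.2] zpct [0.0006 0.0276 0.0362]
dark [ 151  136   38   38 1126] [169.6 154.9] zpct [0.0174 0.0218 0.0623]
dark [249 194  25  27 521] [261. 207.] zpct [0.0109 0.0144 0.0429]
dark [239 315  44  20 411] [263.6 323.4] zpct [0.0015 0.0045 0.0071]
white [363 115  17  27 177] [374.9 126.8] zpct [0.0104 0.0231 0.0256]
white [297 118  20  27 197] [310.5 130.2] zpct [0.0081 0.0225 0.0265]
white [404 119  21  29 224] [418.  130.2] zpct [0.0103 0.0185 0.0223]
white [234 121  19  26 186] [247.7 132.3] zpct [0.0083 0.0226 0.0258]
white [299 122  63  32 468] [339.8 142.8] zpct [0.0094 0.0132 0.0211]
white [237 125  58  32 459] [275.4 145.3] zpct [0.0096 0.0129 0.0214]
white [226 128   7  28 174] [228.8 141.7] zpct [0.0001 0.0198 0.0229]
white [366 144  52   7 242] [391.5 147.1] zpct [0.0086 0.0114 0.0142]
white [ 130  196   48   71 1697] [153.1 235. ] zpct [0.001  0.0041 0.0072]
white [ 461  213   54   52 1318] [487.3 238.5] zpct [0.0001 0.0033 0.0061]
white [ 356  283   51   63 1190] [381.5 315.4] zpct [0.0006 0.0035 0.0064]
white [ 217  290   76   53 1094] [254.  315.7] zpct [0.0008 0.0039 0.0069]
wood/or [449 136  62  31 685] [491.4 152.4] zpct [-0.0001  0.0049  0.044 ]
wood/or [311 248  29  29 658] [324.7 262.1] zpct [0.0567 0.0598 0.0622]
wood/or [ 127  348   59   37 1440] [155.9 366.4] zpct [0.035  0.038  0.0408]
```

```bash
cat > meas.py <<'E'
from h import *
def masks(c):
    hsv=cv2.cvtColor(c['p'],cv2.COLOR_RGB2HSV);return [hsv[...,k].astype(int) for k in range(3)]
def rect(pts):
    (cx,cy),(w,h),a=cv2.minAreaRect((pts*1000).astype(np.float32)); a=np.deg2rad(a)
    if w<h: w,h=h,w; a+=np.pi/2
    return np.array([cx,cy])/1000,w,h,a
def win(m,b):
    o=np.zeros_like(m);x,y,w,h=b;o[y:y+h,x:x+w]=m[y:y+h,x:x+w];return o
E
python3 - <<'E'
from meas import *
c=load("top","0");P=cloud(c);H,S,V=masks(c)
white=(S<50)&(V>150)
boxes=dict(pL=(125,190,58,82),pP=(455,207,66,64),pS=(350,277,62,75),pB=(210,284,88,65))
for k,b in boxes.items():
    m=win(white,b).astype(np.uint8)
    cs,_=cv2.findContours(m,cv2.RETR_EXTERNAL,cv2.CHAIN_APPROX_NONE)
    ct=max(cs,key=len).reshape(-1,2)
    # outline pixels expanded half px: use hull
    q=plane(c,ct,0.004)[:,:2]; ce,w,h,a=rect(q)
    # dark silhouette inside
    f=np.zeros((480,640),np.uint8);cv2.drawContours(f,[ct.reshape(-1,1,2)],-1,1,-1)
    f=cv2.erode(f,np.ones((3,3)))
    d=((f>0)&(V<110)).astype(np.uint8)
    n,l,s,_=cv2.connectedComponentsWithStats(d); j=1+np.argmax(s[1:,4])
    ys,xs=np.where(l==j); dq=plane(c,np.c_[xs,ys],0.004)[:,:2]
    dc=dq.mean(0)
    ax=np.array([np.cos(a),np.sin(a)])
    if k in('pL','pS') and (dc-ce)@ax<0: ax=-ax
    ay=np.array([-ax[1],ax[0]])
    off={'pL':.026,'pS':.020}.get(k,0)
    print(k,"ctr",ce.round(4),"wh",round(w,1),round(h,1),"yaw",np.rad2deg(np.arctan2(ax[1],ax[0])).round(1),"dark cen rel",((dc-ce)@ax).round(4),((dc-ce)@ay).round(4),"dark ext",np.ptp(dq@ax).round(4),np.ptp(dq@ay).round(4),"target",(ce+off*ax).round(4))
# scoops
turq=(H>75)&(H<98)&(S>90)&(V>80)
for k,b,zt in(('L',(355,180,50,75),.045),('S',(465,348,45,62),.036)):
    m=win(turq,b)&(P[...,2]>zt-.004)&(P[...,2]<zt+.008)
    ys,xs=np.where(m);q=plane(c,np.c_[xs,ys],zt)[:,:2]
    R={'L':.028,'S':.020}[k]
    # cup circle: hull of points far from handle; algebraic then refine
    from scipy.optimize import least_squares
    mean=q.mean(0);u=np.linalg.svd(q-mean)[2][0]
    s=(q-mean)@u
    # handle side: narrow
    lat=np.abs((q-mean)@np.array([-u[1],u[0]]))
    if lat[s>0].max()<lat[s<0].max(): u=-u;s=-s  # +u = cup side
    e=s.max(); 
    c0=mean+u*(e-R)
    sel=(q-c0)@u>-R*0.6
    hull=cv2.convexHull((q[sel]*1000).astype(np.float32)).reshape(-1,2)/1000
    hh=hull[(hull-c0)@u>-R*0.4]
    r=least_squares(lambda p:np.hypot(*(hh-p[:2]).T)-p[2],[*c0,R],loss='soft_l1',f_scale=.001)
    cc=r.x[:2]
    hand=q[(q-cc)@u<-R-.006]
    d=cc-hand.mean(0);
    print('scoop',k,cc.round(4),"r",r.x[2].round(4),"yaw",np.rad2deg(np.arctan2(d[1],d[0])).round(1),"handle end",-((q-cc)@(d/np.linalg.norm(d))).min().round(4),len(q))
# plug
dark=(V<70)
b=(240,185,45,45);m=win(dark,b)
t=m&(P[...,2]>.035);ys,xs=np.where(t);q=plane(c,np.c_[xs,ys],.042)[:,:2];print("tab",rect(q), q.mean(0))
cs,_=cv2.findContours(m.astype(np.uint8),cv2.RETR_EXTERNAL,cv2.CHAIN_APPROX_NONE);ct=max(cs,key=len).reshape(-1,2)
ct2=ct
q=plane(c,ct2,.014)[:,:2];print("disc",cv2.minEnclosingCircle((q*1000).astype(np.float32)),rect(q))
# brush
m=win((H<28)&(H>8)&(S>50)&(V>120)&(P[...,2]>.03),(120,340,75,52));ys,xs=np.where(m);q=plane(c,np.c_[xs,ys],.038)[:,:2];r=rect(q);print("brush",r,np.rad2deg(r[3]),q.mean(0))
m=win((H<25)&(S>120)&(V>150),(305,240,42,45));ys,xs=np.where(m);q=plane(c,np.c_[xs,ys],.06)[:,:2];print("jar",cv2.minEnclosingCircle((q*1000).astype(np.float32)),q.mean(0))
E
```

```text
pL ctr [0.6052 0.3092] wh 125.3 74.4 yaw -4.4 dark cen rel 0.0123 0.0004 dark ext 0.1078 0.0552 target [0.6311 0.3072]
pP ctr [ 0.5997 -0.2982] wh 80.6 79.4 yaw 102.8 dark cen rel -0.0002 -0.0001 dark ext 0.0496 0.0499 target [ 0.5997 -0.2982]
pS ctr [ 0.4607 -0.108 ] wh 100.0 60.0 yaw 22.7 dark cen rel 0.0061 -0.0001 dark ext 0.0801 0.0388 target [ 0.4791 -0.1002]
pB ctr [0.4535 0.1201] wh 124.4 67.7 yaw 77.0 dark cen rel -0.0 0.0005 dark ext 0.0992 0.0453 target [0.4535 0.1201]
scoop L [ 0.6552 -0.1012] r 0.0274 yaw -14.6 handle end 0.0797 344
scoop S [ 0.3702 -0.2937] r 0.0207 yaw -22.7 handle end 0.059 250
tab (array([0.65442291, 0.1043882 ]), 32.62681579589844, 26.848237991333008, np.float64(0.6074031287809123)) [0.65011229 0.11054735]
disc ((650.5463256835938, 111.35858917236328), 23.95440673828125) (array([0.65037036, 0.11157748]), 46.682472229003906, 46.20154571533203, np.float64(0.8019885917242059))
brush (array([0.36523804, 0.28419611]), 97.8548355102539, 44.092857360839844, np.float64(1.8212908620827686)) 104.35227966308594 [0.36527018 0.28434343]
jar ((549.4574584960938, -6.254956245422363), 24.48560905456543) [ 0.54945349 -0.00622588]
```

```bash
python3 - <<'E'
from meas import *
c=load("top","0");P=cloud(c)
i=c['p'][185:230,235:290,::-1];i=np.clip(i.astype(int)*3,0,255).astype(np.uint8)
cv2.imwrite("pics/plugz.png",cv2.resize(i,None,fx=10,fy=10,interpolation=0))
z=(P[190:225,245:282,2]*1000).round().astype(int)
for r in z: print(' '.join(f"{v:2d}" for v in r))
E
```

```text
0  2 -1  1 -2  0  1 -5  3  1  2  1 -4  3  0  0 -1  1  0  0  0  3 -2 -2 -1 -2  2 -1 -2  0  0  0  0  0  0 -2  2
-1  1  1  1  1 -1  2  0  1 -1 -1  0 -2  0  1 -1 -2  0 -1 -3 -2 -2  0  0 -4 -1  1 -2  0 -3  3  3 -3 -1 -1 -1  0
-2 -2  3  1  1 -1  0  0  2 -2 -1 -1 -1 -4  0  2  1 -2 -3  0 -2  3  6  1  1  2 -2  6  1 -2  0 -1  1 -2  1 -1 -1
-3  0 -1 -1 -1  3 -1 -3 -2  1  2 -1  1  2  0 -2 -2  1  0 -2  3 -1 -2 -1  0  0  2  0  2  1  0 -2  2 -1 -3  3 -1
 0 -3 -1  1  3  0  0 -1  0  1  3 -1  0 14 17 13 15 13 13 14  1  0  0  0 -3  1 -1  1  4 -3 -1 -4 -1 -1 -1 -2  1
 0 -1 -1  0  1 -2  2  3 -1  2  0 15 16 12 12 14 14 16 15 15 14 11 13  3  3 -1 -1  3 -1  0 -2  0  2 -1  0  1 -2
 0  0 -4  2 -2 -2 -1  1  1 14 17 37 42 13 16 17 14 14 16 13 15 16 13 14 14  3 -2  3  4 -2 -4  1 -1  3  2  0 -1
 4  3  0 -2 -1  1 -1  0 13 14 42 42 42 42 17 14 14 13 17 12 14 15 13 12 16 13 -1  1 -2  1 -1 -2  0  0  3 -1  1
 2  1 -1  3  0  0  1 14 43 42 41 40 42 41 27 14 11 14 13 13 16 13 15 10 12 15 16  2  4  3  2  1  0 -1  0 -2  1
 1 -1 -1 -1 -1 -1 14 13 40 43 41 40 42 42 42 13 11 14 11 15 17 12 13 11 16 12 10 18 -1  0  0 -1  1  0 
[... 2087 characters left out ...]
2  3 -1  1 -2  0  1 -2  3 -5  3 -3
 1  2 -2  3  1  2  0  2  0  0 -2 13 14 16 17 11 14 16 14 10 10 16 -1 -2 -1  2  1 -2  1 -2 -1  1 -2  0 -4 -1  4
-2  0  4 -3  1  1  0 -3 -2 -1 -1  0 -2  1  3 15 12 13 -1  0 -1  0 -1  3 -2  2 -2  1  0 -1 -3  4  0 -1 -3 -1 -1
 0  2  0 -2 -3  2  3 -1  0 -2  3  1 -3 -3  0 -1  0  0 -2  0  2  0  0 -2  1  1  0  2  4 -1  0 -2  1 -1  0 -2  1
 2  3 -1 -1  1  0  0  3 -2  0  2  0  1  0 -1  2  3  0  4  1 -3 -1 -1 -1 -3  0  2  0 -1  2  0 -2  0 -1  0  0 -3
 1  1  1  4 -2 -4 -1  1  2  0  0  1  5 -1 -1  0 -1  0  1 -1  3  0 -2  2 -1 -2 -1 -2 -1  0  3  2  1 -4 -1  1  2
 2  1  0  2 -2 -1 -2  2 -4  0  1 -3 -2  0 -3 -1 -4  0 -1  3  4  1  0 -2  2 -1  2  1 -4 -1  2 -2 -2 -1  0 -4  1
```

View pics/plugz.png

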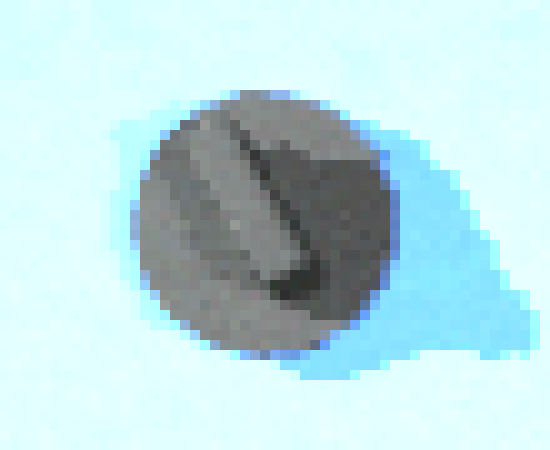

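```bash
cat > plan.py <<'E'
import sys
from h import *
from scipy.spatial.transform import Rotation as Ro
# usage: plan.py x y z yawx(deg)
x,y,z,yaw=map(float,sys.argv[1:5])
o=status.get_obs();p=o['position'];R=Ro.from_quat(o['tool_rot'])
M=R.as_matrix()
cy=np.rad2deg(np.arctan2(M[1,0],M[0,0]));tilt=np.rad2deg(np.arccos(-M[2,2]))
a=np.deg2rad(yaw);T=np.array([[np.cos(a),np.sin(a),0],[np.sin(a),-np.cos(a),0],[0,0,-1]])
rv=(R.inv()*Ro.from_matrix(T)).as_rotvec(degrees=True)
d=np.array([x,y,z])-p
print("t",round(o['time'],2),"pos",p.round(4),"yaw",cy.round(2),"tilt",tilt.round(2),"w",round(o['grip_width'],4),"f",o['ft_force'].round(1))
print("turn units",(rv/8).round(2)," shift units before turn",(M.T@d/.025).round(2)," after turn",(T.T@d/.025).round(2))
E
python3 - <<'E'
from meas import *
c=load("top","0");P=cloud(c)
m=win((P[...,2]>.0375)&(P[...,2]<.06),(245,190,30,30));ys,xs=np.where(m)
q=plane(c,np.c_[xs,ys],.042)[:,:2];print(q.mean(0),rect(q),np.rad2deg(rect(q)[3]))
E
python3 plan.py 0.3702 -0.2937 0.30 -112.7
```

```text
[0.6503419  0.11101348] (array([0.65033362, 0.11094996]), 31.396272659301758, 9.831714630126953, np.float64(0.537699181595346)) 30.807893753051758
t 0.15 pos [ 0.1989 -0.5923  0.404 ] yaw -71.45 tilt 0.09 w 0.0866 f [-0.3  0.5  0.4]
turn units [0.   0.01 5.16]  shift units before turn [ -9.13 -10.3    4.18]  after turn [-13.66  -1.71   4.16]
```

Request:
step_arm(
  steps=[
    [-1,-0.9,-1.0,0.4,0,0,0],
    [-1,-0.9,-1.0,0.4,0,0,0],
    [-1,-0.9,-1.0,0.4,0,0,0],
    [-1,-0.9,-1.0,0.4,0,0,0],
    [-1,-0.9,-1.0,0.4,0,0,0],
    [-1,-0.9,-1.0,0.4,0,0,0],
    [-1,-0.9,-1.0,0.4,0,0,0],
    [-1,-0.9,-1.0,0.4,0,0,0],
    [-1,-0.9,-1.0,0.4,0,0,0],
    [-1,-0.9,-1.0,0.4,0,0,0],
  ],
)

```text
time: 1.15
position: [0.3648, -0.2985, 0.3044]
tool_rot: [0.812, -0.584, 0.0, -0.0]
ft_force: [0.1, -0.1, 0.2]
grip_width: 0.0871
```

```bash
python3 plan.py 0.3702 -0.2937 0.30 -112.7
```

```text
t 1.15 pos [ 0.3648 -0.2985  0.3044] yaw -71.47 tilt 0.01 w 0.0871 f [ 0.1 -0.1  0.2]
turn units [-0.   -0.    5.15]  shift units before turn [-0.11 -0.27  0.17]  after turn [-0.26 -0.13  0.17]
```

Request:
step_arm(
  steps=[
    [-1,-0.11,-0.27,0.17,0,0,0],
    [-1,0,0,0.3,0,0,0.86],
    [-1,0,0,0.3,0,0,0.86],
    [-1,0,0,0.3,0,0,0.86],
    [-1,0,0,0.3,0,0,0.86],
    [-1,0,0,0.3,0,0,0.86],
    [-1,0,0,0.3,0,0,0.85],
    [-1,0,0,0.1,0,0,0],
    [-1,0,0,0.1,0,0,0],
    [-1,0,0,0,0,0,0],
  ],
)

```text
time: 2.15
position: [0.3698, -0.2952, 0.2504]
tool_rot: [-0.555, 0.832, 0.0, -0.0]
ft_force: [0.2, -0.0, 1.0]
grip_width: 0.0873
```

```bash
python3 - <<'E'
from h import *
grab("wrist","1")
E
python3 plan.py 0.3702 -0.2937 0.190 -112.7
```

```text
t 2.2 pos [ 0.3698 -0.2952  0.2506] yaw -112.58 tilt 0.02 w 0.0872 f [-1.   0.5 -0.2]
turn units [-0.   -0.    0.01]  shift units before turn [-0.06  0.01  2.42]  after turn [-0.06  0.01  2.42]
```

View pics/wrist1.png

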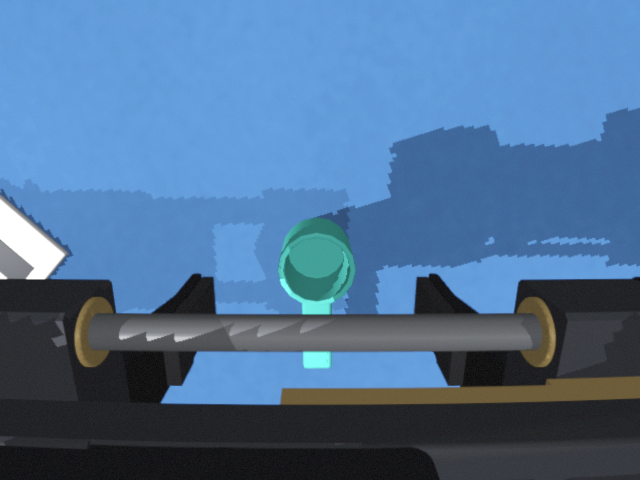

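Request:
step_arm(
  steps=[
    [-0.6,-0.06,0,0.8,0,0,0],
    [-0.4,0,0,0.8,0,0,0],
    [-0.4,0,0,0.6,0,0,0],
    [-0.4,0,0,0.2,0,0,0],
    [-0.4,0,0,0,0,0,0],
    [1,0,0,0,0,0,0],
    [1,0,0,0,0,0,0],
    [1,0,0,0,0,0,0],
    [1,0,0,0,0,0,0],
    [1,0,0,0,0,0,0],
  ],
  squeeze=12,
)

```text
time: 3.2
position: [0.3705, -0.2937, 0.1911]
tool_rot: [-0.555, 0.832, -0.001, 0.0]
ft_force: [-0.2, -0.5, 5.5]
grip_width: 0.0402
```

```bash
python3 plan.py 0.3702 -0.2937 0.290 -112.7;python3 plan.py 0.4791 -0.1002 0.290 -67.3
```

```text
t 3.2 pos [ 0.3705 -0.2937  0.1911] yaw -112.64 tilt 0.08 w 0.0402 f [-0.2 -0.5  5.5]
turn units [-0.01 -0.    0.01]  shift units before turn [ 0.01  0.01 -3.96]  after turn [ 0.01  0.01 -3.96]
t 3.2 pos [ 0.3705 -0.2937  0.1911] yaw -112.64 tilt 0.08 w 0.0402 f [-0.2 -0.5  5.5]
turn units [-0.01 -0.01 -5.67]  shift units before turn [-8.81 -1.03 -3.96]  after turn [-5.46 -6.99 -3.96]
```

Request:
step_arm(
  steps=[
    [1,0,0,-0.5,0,0,0],
    [1,0,0,-1,0,0,-0.3],
    [1,0,0,-1,0,0,-0.7],
    [1,0,0,-1,0,0,-0.8],
    [1,0,0,-0.4,0,0,-0.8],
    [1,0,0,0,0,0,-0.8],
    [1,0,0,0,0,0,-0.8],
    [1,0,0,0,0,0,-0.8],
    [1,0,0,0,0,0,-0.67],
    [1,0,0,0,0,0,0],
  ],
)

```text
time: 4.2
position: [0.3702, -0.2932, 0.2886]
tool_rot: [0.832, -0.554, 0.0, -0.0]
ft_force: [0.4, -0.1, -0.5]
grip_width: 0.0402
```

```bash
python3 plan.py 0.4791 -0.1002 0.25 -67.3
```

```text
t 4.2 pos [ 0.3702 -0.2932  0.2886] yaw -67.29 tilt 0.0 w 0.0402 f [ 0.4 -0.1 -0.5]
turn units [-0. -0.  0.]  shift units before turn [-5.44 -7.    1.54]  after turn [-5.44 -7.    1.54]
```

Request:
step_arm(
  steps=[
    [1,-0.4,-0.5,0,0,0,0],
    [1,-0.7,-0.9,0,0,0,0],
    [1,-0.7,-0.9,0.2,0,0,0],
    [1,-0.7,-0.9,0.2,0,0,0],
    [1,-0.7,-0.9,0.2,0,0,0],
    [1,-0.7,-0.9,0.2,0,0,0],
    [1,-0.7,-0.9,0.2,0,0,0],
    [1,-0.6,-0.7,0.3,0,0,0],
    [1,-0.24,-0.4,0.2,0,0,0],
    [1,0,0,0,0,0,0],
  ],
)

```text
time: 5.2
position: [0.4797, -0.0995, 0.2502]
tool_rot: [0.833, -0.553, -0.0, 0.0]
ft_force: [-0.8, 0.3, -0.3]
grip_width: 0.0401
```

```bash
python3 - <<'E'
from h import *
grab("wrist","2");grab("side","2");grab("top","2")
E
python3 plan.py 0.4791 -0.1002 0.1955 -67.3
```

```text
t 5.35 pos [ 0.4792 -0.1012  0.2507] yaw -67.35 tilt 0.02 w 0.0402 f [-0.3  0.5  0.1]
turn units [ 0.   -0.   -0.01]  shift units before turn [-0.04 -0.01  2.21]  after turn [-0.04 -0.01  2.21]
```

View pics/wrist2.png

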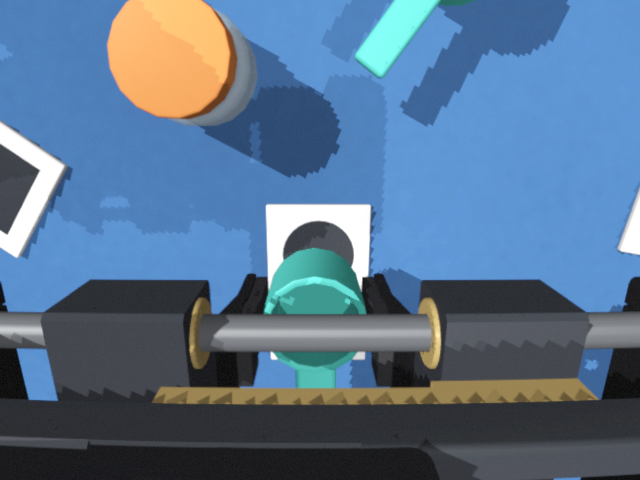

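View pics/side2.png

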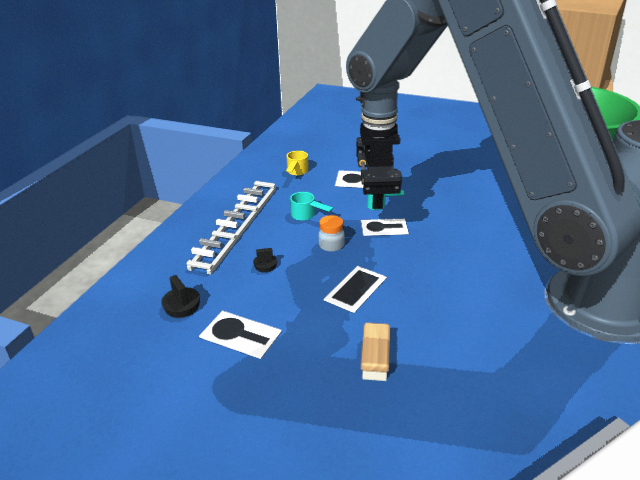

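Request:
step_arm(
  steps=[
    [1,-0.04,0,0.6,0,0,0],
    [1,0,0,0.7,0,0,0],
    [1,0,0,0.5,0,0,0],
    [1,0,0,0.3,0,0,0],
    [1,0,0,0.1,0,0,0],
    [1,0,0,0,0,0,0],
    [-0.4,0,0,0,0,0,0],
    [-0.4,0,0,0,0,0,0],
    [-0.4,0,0,0,0,0,0],
    [-0.4,0,0,0,0,0,0],
  ],
)

```text
time: 6.35
position: [0.479, -0.0995, 0.1957]
tool_rot: [0.833, -0.554, 0.0, -0.0]
ft_force: [0.1, -0.2, -0.2]
grip_width: 0.0591
```

Request:
step_arm(
  steps=[
    [-0.4,0,0,-0.3,0,0,0],
    [-0.4,0,0,-0.8,0,0,0],
    [-0.4,0,0,-1,0,0,0],
    [-0.4,0,0,-1,0,0,0],
    [-0.6,0,0,-1,0,0,0.8],
    [-1,0,0,-0.2,0,0,0.8],
    [-1,0,0,0,0,0,0.8],
    [-1,0,0,0,0,0,0.8],
    [-1,0,0,0,0,0,0.8],
    [-1,0,0,0,0,0,0.66],
  ],
)

```text
time: 7.35
position: [0.4787, -0.0994, 0.3036]
tool_rot: [-0.61, 0.792, -0.0, 0.0]
ft_force: [-0.3, -0.6, -0.3]
grip_width: 0.0864
```

```bash
python3 plan.py 0.6552 -0.1012 0.265 -104.6
```

```text
t 7.35 pos [ 0.4787 -0.0994  0.3036] yaw -104.8 tilt 0.03 w 0.0864 f [-0.3 -0.6 -0.3]
turn units [-0.   -0.   -0.02]  shift units before turn [-1.73 -6.84  1.55]  after turn [-1.71 -6.85  1.54]
```

Request:
step_arm(
  steps=[
    [-1,-0.2,-0.8,0.1,0,0,0],
    [-1,-0.2,-0.9,0.2,0,0,0],
    [-1,-0.2,-0.9,0.2,0,0,0],
    [-1,-0.2,-0.9,0.2,0,0,0],
    [-1,-0.2,-0.9,0.2,0,0,0],
    [-1,-0.2,-0.9,0.2,0,0,0],
    [-1,-0.2,-0.9,0.2,0,0,0],
    [-1,-0.31,-0.65,0.25,0,0,0],
    [-1,0,0,0,0,0,0],
    [-1,0,0,0,0,0,0],
  ],
)

```text
time: 8.35
position: [0.6548, -0.1009, 0.2642]
tool_rot: [-0.612, 0.791, 0.001, -0.001]
ft_force: [-1.1, 0.7, -0.8]
grip_width: 0.0868
```

```bash
python3 - <<'E'
from h import *
grab("wrist","3");grab("top","3")
E
python3 plan.py 0.6552 -0.1012 0.195 -104.6
```

```text
t 8.45 pos [ 0.6544 -0.1011  0.2645] yaw -104.57 tilt 0.09 w 0.0871 f [ 0.3 -0.5 -0.3]
turn units [ 0.01 -0.    0.  ]  shift units before turn [-0.01 -0.04  2.78]  after turn [-0.01 -0.03  2.78]
```

View pics/wrist3.png

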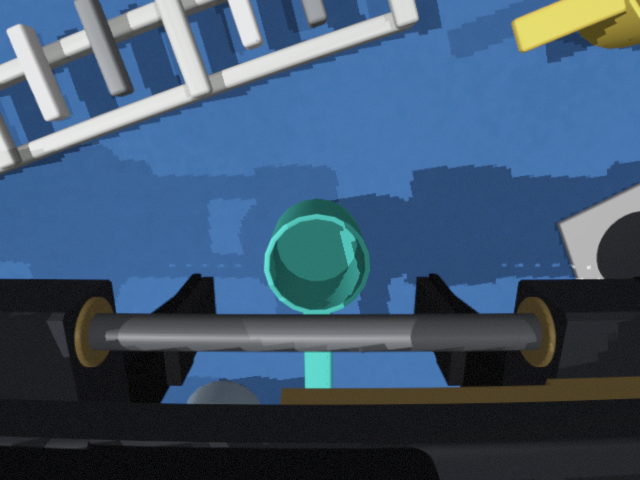

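View pics/top3.png

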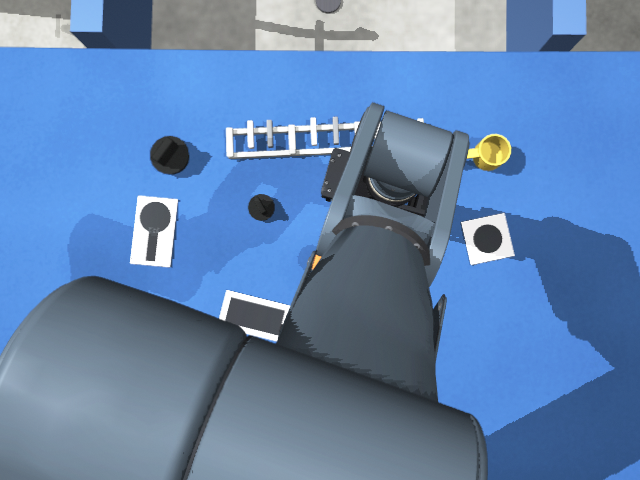

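Request:
step_arm(
  steps=[
    [-0.9,0,-0.03,0.8,0,0,0],
    [-0.8,0,0,0.9,0,0,0],
    [-0.8,0,0,0.8,0,0,0],
    [-0.8,0,0,0.3,0,0,0],
    [-0.8,0,0,0,0,0,0],
    [1,0,0,0,0,0,0],
    [1,0,0,0,0,0,0],
    [1,0,0,0,0,0,0],
    [1,0,0,0,0,0,0],
    [1,0,0,0,0,0,0],
  ],
  squeeze=12,
)

```text
time: 9.45
position: [0.6565, -0.1015, 0.1952]
tool_rot: [-0.612, 0.791, -0.001, 0.0]
ft_force: [-0.6, 0.3, 3.9]
grip_width: 0.0569
```

```bash
python3 plan.py 0.6311 0.3072 0.305 -94.4
```

```text
t 9.45 pos [ 0.6565 -0.1015  0.1952] yaw -104.56 tilt 0.08 w 0.0569 f [-0.6  0.3  3.9]
turn units [-0.01 -0.   -1.27]  shift units before turn [-15.57   5.09  -4.4 ]  after turn [-16.22   2.27  -4.39]
```

Request:
step_arm(
  steps=[
    [1,0,0,-0.5,0,0,0],
    [1,0,0,-1,0,0,0],
    [1,0,0,-1,0,0,-0.3],
    [1,0,0,-1,0,0,-0.6],
    [1,0,0,-0.9,0,0,-0.37],
    [1,-0.5,0.1,0,0,0,0],
    [1,-0.9,0.1,0,0,0,0],
    [1,-1,0.1,0,0,0,0],
    [1,-1,0.1,0,0,0,0],
    [1,-1,0.1,0,0,0,0],
  ],
)

```text
time: 10.45
position: [0.6512, 0.0111, 0.3029]
tool_rot: [-0.679, 0.734, 0.001, -0.001]
ft_force: [-0.2, -1.1, 0.1]
grip_width: 0.057
```

Request:
step_arm(
  steps=[
    [1,-1,0.1,0,0,0,0],
    [1,-1,0.1,0,0,0,0],
    [1,-1,0.2,0,0,0,0],
    [1,-1,0.2,0,0,0,0],
    [1,-1,0.2,0,0,0,0],
    [1,-1,0.2,0,0,0,0],
    [1,-1,0.2,0,0,0,0],
    [1,-1,0.2,0,0,0,0],
    [1,-1,0.2,0,0,0,0],
    [1,-1,0.2,0,0,0,0],
  ],
)

```text
time: 11.45
position: [0.6251, 0.2636, 0.3027]
tool_rot: [-0.679, 0.734, 0.001, -0.001]
ft_force: [0.6, -0.1, 0.3]
grip_width: 0.0565
```

```bash
python3 plan.py 0.6311 0.3072 0.25 -94.4
```

```text
t 11.45 pos [0.6251 0.2636 0.3027] yaw -94.46 tilt 0.18 w 0.0565 f [ 0.6 -0.1  0.3]
turn units [ 0.02 -0.   -0.01]  shift units before turn [-1.76 -0.11  2.11]  after turn [-1.76 -0.11  2.11]
```

Request:
step_arm(
  steps=[
    [1,-0.7,0,0.3,0,0,0],
    [1,-0.6,-0.1,0.4,0,0,0],
    [1,-0.4,0,0.5,0,0,0],
    [1,0,0,0.5,0,0,0],
    [1,0,0,0.4,0,0,0],
    [1,0,0,0,0,0,0],
    [1,0,0,0,0,0,0],
    [1,0,0,0,0,0,0],
    [1,0,0,0,0,0,0],
    [1,0,0,0,0,0,0],
  ],
)

```text
time: 12.45
position: [0.6325, 0.3039, 0.2525]
tool_rot: [-0.679, 0.734, -0.0, 0.001]
ft_force: [0.1, 0.7, -0.1]
grip_width: 0.0565
```

```bash
python3 - <<'E'
from h import *
grab("wrist","4");grab("side","4")
E
python3 plan.py 0.6311 0.3072 0.1995 -94.4
```

```text
t 12.55 pos [0.6324 0.3041 0.2523] yaw -94.41 tilt 0.05 w 0.0566 f [ 0.4 -0.2 -0.6]
turn units [-0.01  0.   -0.  ]  shift units before turn [-0.12  0.06  2.11]  after turn [-0.12  0.06  2.11]
```

View pics/wrist4.png

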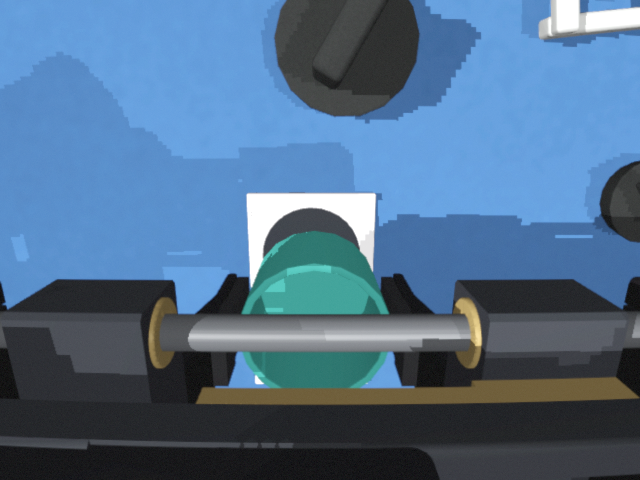

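View pics/side4.png

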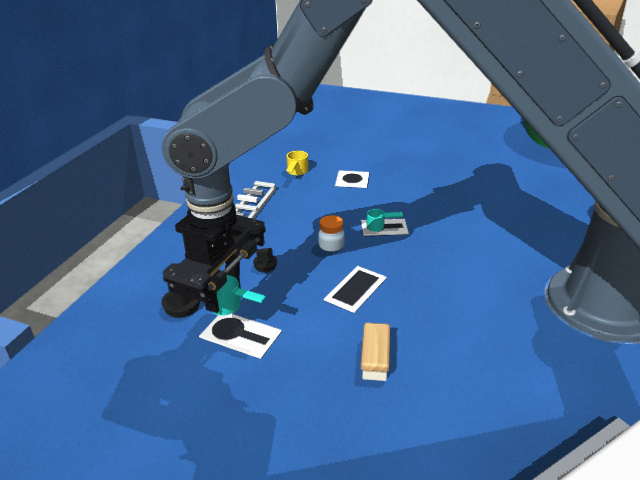

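Request:
step_arm(
  steps=[
    [1,-0.12,0.06,0.6,0,0,0],
    [1,0,0,0.6,0,0,0],
    [1,0,0,0.5,0,0,0],
    [1,0,0,0.3,0,0,0],
    [1,0,0,0.1,0,0,0],
    [1,0,0,0,0,0,0],
    [-0.8,0,0,0,0,0,0],
    [-0.8,0,0,0,0,0,0],
    [-0.8,0,0,0,0,0,0],
    [-0.8,0,0,0,0,0,0],
  ],
)

```text
time: 13.55
position: [0.6311, 0.3072, 0.1992]
tool_rot: [-0.679, 0.734, -0.0, 0.0]
ft_force: [-0.5, 0.3, 1.3]
grip_width: 0.0769
```

Request:
step_arm(
  steps=[
    [-0.8,0,0,-0.3,0,0,0],
    [-0.8,0,0,-0.8,0,0,0],
    [-0.8,0,0,-1,0,0,0],
    [-0.8,0,0,-1,0,0,0],
    [-0.8,0,0,-1,0,0,-0.8],
    [-0.8,0,0,0,0,0,-0.8],
    [-0.8,0,0,0,0,0,-0.8],
    [-0.8,0,0,0,0,0,-0.8],
    [-0.8,0,0,0,0,0,-0.8],
    [-0.8,0,0,0,0,0,-0.4],
  ],
)

```text
time: 14.55
position: [0.631, 0.3072, 0.3026]
tool_rot: [0.87, -0.493, 0.0, -0.0]
ft_force: [-0.4, -0.4, -0.8]
grip_width: 0.0783
```

```bash
python3 plan.py 0.6503 0.1110 0.265 -59.2;  python3 - <<'E'
from h import *
grab("side","5")
E
```

```text
t 14.55 pos [0.631  0.3072 0.3026] yaw -59.02 tilt 0.04 w 0.0783 f [-0.4 -0.4 -0.8]
turn units [-0.01 -0.    0.02]  shift units before turn [7.13 3.38 1.5 ]  after turn [7.14 3.35 1.5 ]
```

View pics/side5.png

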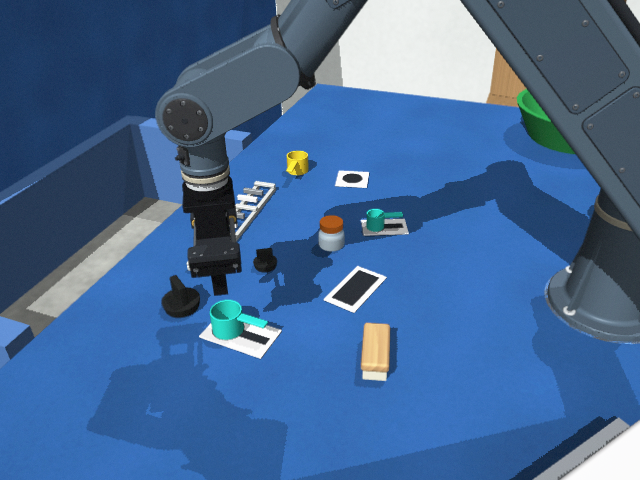

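Both scoops stand on their pads at (230,320) and (376,220). Next the plug: shift [7.14, 3.35, 1.5].

Request:
step_arm(
  steps=[
    [-0.6,0.5,0.3,0,0,0,0],
    [-0.4,0.9,0.4,0.1,0,0,0],
    [-0.2,0.9,0.4,0.2,0,0,0],
    [-0.2,0.9,0.4,0.2,0,0,0],
    [-0.2,0.9,0.4,0.2,0,0,0],
    [-0.2,0.9,0.4,0.2,0,0,0],
    [-0.2,0.9,0.4,0.2,0,0,0],
    [-0.2,0.8,0.4,0.2,0,0,0],
    [-0.2,0.44,0.25,0.2,0,0,0],
    [-0.2,0,0,0,0,0,0],
  ],
)

```text
time: 15.6
position: [0.6502, 0.1087, 0.2637]
tool_rot: [0.869, -0.496, -0.001, 0.001]
ft_force: [0.4, 0.3, 0.4]
grip_width: 0.0523
```

```bash
python3 - <<'E'
from h import *
grab("wrist","6")
E
python3 plan.py 0.6503 0.1110 0.201 -59.2
```

```text
t 15.65 pos [0.6502 0.11   0.264 ] yaw -59.35 tilt 0.06 w 0.0519 f [ 0.5  0.9 -0.7]
turn units [ 0.    0.01 -0.02]  shift units before turn [-0.03 -0.02  2.52]  after turn [-0.03 -0.02  2.52]
```

View pics/wrist6.png

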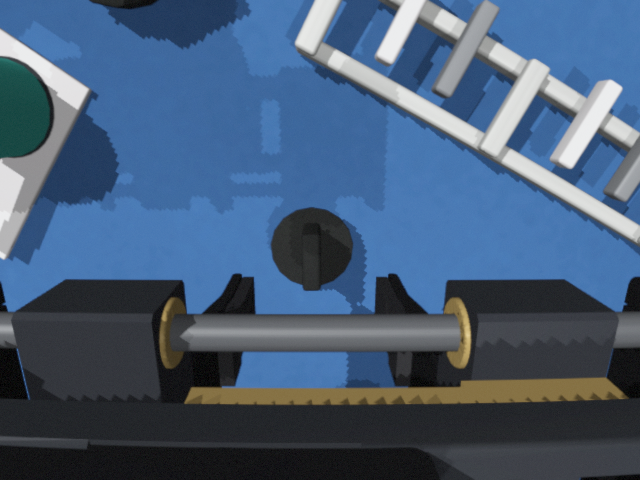

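Request:
step_arm(
  steps=[
    [-0.2,-0.03,0,0.6,0,0,0],
    [-0.2,0,0,0.8,0,0,0],
    [-0.2,0,0,0.7,0,0,0],
    [-0.2,0,0,0.4,0,0,0],
    [-0.2,0,0,0,0,0,0],
    [1,0,0,0,0,0,0],
    [1,0,0,0,0,0,0],
    [1,0,0,0,0,0,0],
    [1,0,0,0,0,0,0],
    [1,0,0,0,0,0,0],
  ],
  squeeze=18,
)

```text
time: 16.65
position: [0.6502, 0.1116, 0.2023]
tool_rot: [0.869, -0.494, 0.0, -0.0]
ft_force: [-0.8, -0.3, -0.4]
grip_width: 0.0201
```

```bash
python3 plan.py 0.5997 -0.2982 0.305 -59.2
```

```text
t 16.65 pos [0.6502 0.1116 0.2023] yaw -59.21 tilt 0.05 w 0.0201 f [-0.8 -0.3 -0.4]
turn units [-0.01 -0.   -0.  ]  shift units before turn [13.05 10.12 -4.11]  after turn [13.05 10.13 -4.11]
```

Not yet shut on the tab (20 mm); wait in a still call.

Request:
step_arm(
  steps=[
    [1,0,0,0,0,0,0],
    [1,0,0,0,0,0,0],
    [1,0,0,0,0,0,0],
    [1,0,0,-0.3,0,0,0],
    [1,0,0,-0.8,0,0,0],
    [1,0,0,-1,0,0,0],
    [1,0,0,-1,0,0,0],
    [1,0,0,-1,0,0,0],
    [1,0,0,0,0,0,0],
    [1,0,0,0,0,0,0],
  ],
)

```text
time: 17.65
position: [0.6499, 0.1117, 0.3047]
tool_rot: [0.869, -0.494, 0.0, -0.0]
ft_force: [0.9, 0.1, -0.4]
grip_width: 0.0096
```

```bash
python3 plan.py 0.5997 -0.2982 0.305 -59.2
```

```text
t 17.65 pos [0.6499 0.1117 0.3047] yaw -59.21 tilt 0.04 w 0.0096 f [ 0.9  0.1 -0.4]
turn units [-0. -0. -0.]  shift units before turn [13.06 10.12 -0.02]  after turn [ 1.305e+01  1.012e+01 -1.000e-02]
```

Request:
step_arm(
  steps=[
    [1,0.5,0.4,0,0,0,0],
    [1,0.9,0.7,0,0,0,0],
    [1,0.9,0.7,0,0,0,0],
    [1,0.9,0.7,0,0,0,0],
    [1,0.9,0.7,0,0,0,0],
    [1,0.9,0.7,0,0,0,0],
    [1,0.9,0.7,0,0,0,0],
    [1,0.9,0.7,0,0,0,0],
    [1,0.9,0.7,0,0,0,0],
    [1,0.9,0.7,0,0,0,0],
  ],
)

```text
time: 18.65
position: [0.6149, -0.1608, 0.3023]
tool_rot: [0.869, -0.494, -0.002, 0.0]
ft_force: [0.0, -0.6, -0.3]
grip_width: 0.01
```

Request:
step_arm(
  steps=[
    [1,0.9,0.7,0,0,0,0],
    [1,0.9,0.7,0,0,0,0],
    [1,0.9,0.7,0.2,0,0,0],
    [1,0.9,0.7,0.5,0,0,0],
    [1,0.5,0.4,0.6,0,0,0],
    [1,0.35,0.22,0.6,0,0,0],
    [1,0,0,0.3,0,0,0],
    [1,0,0,0,0,0,0],
    [1,0,0,0,0,0,0],
    [1,0,0,0,0,0,0],
  ],
)

```text
time: 19.65
position: [0.6003, -0.297, 0.2499]
tool_rot: [0.87, -0.493, 0.0, -0.0]
ft_force: [-0.9, -0.5, -1.2]
grip_width: 0.0101
```

```bash
python3 - <<'E'
from h import *
grab("wrist","7");grab("side","7")
E
python3 plan.py 0.5997 -0.2982 0.2065 -59.2
```

```text
t 19.75 pos [ 0.6002 -0.2973  0.2502] yaw -59.13 tilt 0.08 w 0.0102 f [ 0.4 -0.5 -1.5]
turn units [-0.   -0.01  0.01]  shift units before turn [0.02 0.04 1.75]  after turn [0.02 0.04 1.75]
```

View pics/wrist7.png

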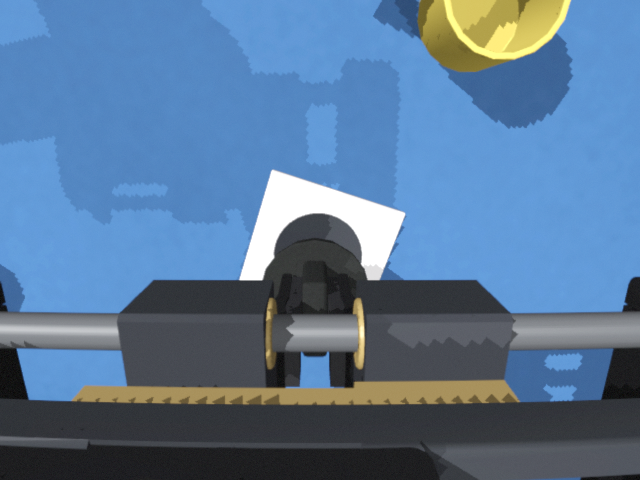

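View pics/side7.png

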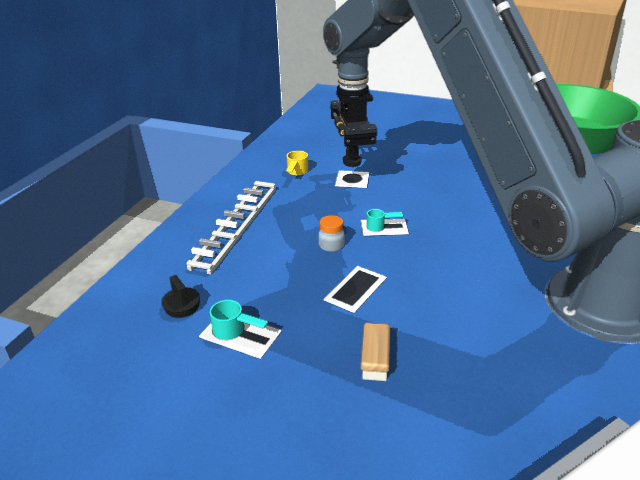

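Request:
step_arm(
  steps=[
    [1,0.02,0.04,0.5,0,0,0],
    [1,0,0,0.6,0,0,0],
    [1,0,0,0.4,0,0,0],
    [1,0,0,0.2,0,0,0],
    [1,0,0,0.05,0,0,0],
    [1,0,0,0,0,0,0],
    [0.2,0,0,0,0,0,0],
    [0.2,0,0,0,0,0,0],
    [0.2,0,0,0,0,0,0],
    [0.2,0,0,0,0,0,0],
  ],
)

```text
time: 20.75
position: [0.5992, -0.2992, 0.2052]
tool_rot: [0.869, -0.494, -0.0, -0.0]
ft_force: [0.2, -0.1, 0.6]
grip_width: 0.0318
```

Request:
step_arm(
  steps=[
    [0.2,0,0,-0.3,0,0,0],
    [0.2,0,0,-0.8,0,0,0],
    [0.2,0,0,-1,0,0,0],
    [0.2,0,0,-1,0,0,-0.5],
    [0,0,0,-0.8,0,0,-1],
    [-0.5,0,0,0,0,0,-1],
    [-1,0,0,0,0,0,-1],
    [-1,0,0,0,0,0,-1],
    [-1,0,0,0,0,0,-1],
    [-1,0,0,0,0,0,-1],
  ],
)

```text
time: 21.75
position: [0.5991, -0.2991, 0.3037]
tool_rot: [0.998, -0.06, 0.0, 0.0]
ft_force: [0.9, -0.0, -0.9]
grip_width: 0.0744
```

```bash
python3 plan.py 0.3652 0.2843 0.30 14.4
```

```text
t 21.75 pos [ 0.5991 -0.2991  0.3037] yaw -6.88 tilt 0.04 w 0.0744 f [ 0.9 -0.  -0.9]
turn units [ 0.   -0.   -2.66]  shift units before turn [-12.08 -22.05   0.13]  after turn [ -3.26 -24.93   0.15]
```

Request:
step_arm(
  steps=[
    [-1,-0.3,-0.5,0,0,0,0],
    [-1,-0.5,-1,0,0,0,0],
    [-1,-0.5,-1,0,0,0,0],
    [-1,-0.5,-1,0,0,0,0],
    [-1,-0.5,-1,0,0,0,0],
    [-1,-0.5,-1,0,0,0,0],
    [-1,-0.5,-1,0,0,0,0],
    [-1,-0.5,-1,0,0,0,0],
    [-1,-0.5,-1,0,0,0,0],
    [-1,-0.5,-1,0,0,0,0],
  ],
)

```text
time: 22.75
position: [0.5096, -0.0475, 0.3037]
tool_rot: [0.998, -0.063, 0.001, 0.0]
ft_force: [-0.1, -1.0, -0.4]
grip_width: 0.0867
```

Request:
step_arm(
  steps=[
    [-1,-0.6,-1,0,0,0,0],
    [-1,-0.6,-1,0,0,0,0],
    [-1,-0.6,-1,0,0,0,0],
    [-1,-0.6,-1,0,0,0,0],
    [-1,-0.6,-1,0,0,0,0],
    [-1,-0.6,-1,0,0,0,0],
    [-1,-0.6,-1,0,0,0,0],
    [-1,-0.6,-1,0,0,0,0],
    [-1,-0.6,-1,0,0,0,0],
    [-1,-0.6,-1,0,0,0,0],
  ],
)

```text
time: 23.75
position: [0.3921, 0.2195, 0.3036]
tool_rot: [0.998, -0.063, 0.001, -0.0]
ft_force: [1.2, 0.3, 0.1]
grip_width: 0.0872
```

```bash
python3 plan.py 0.3652 0.2843 0.26 14.4
```

```text
t 23.75 pos [0.3921 0.2195 0.3036] yaw -7.21 tilt 0.09 w 0.0872 f [1.2 0.3 0.1]
turn units [-0.   -0.01 -2.7 ]  shift units before turn [-1.39 -2.43  1.74]  after turn [-0.4  -2.78  1.75]
```

Request:
step_arm(
  steps=[
    [-1,-0.5,-0.9,0.1,0,0,0],
    [-1,-0.5,-0.8,0.2,0,0,0],
    [-1,-0.2,-0.4,0.2,0,0,0],
    [-1,0,0,0.3,0,0,-0.7],
    [-1,0,0,0.3,0,0,-0.8],
    [-1,0,0,0.3,0,0,-0.8],
    [-1,0,0,0.3,0,0,-0.4],
    [-1,0,0,0,0,0,0],
    [-1,0,0,0,0,0,0],
    [-1,0,0,0,0,0,0],
  ],
)

```text
time: 24.75
position: [0.3696, 0.2742, 0.2609]
tool_rot: [0.992, 0.125, 0.0, -0.0]
ft_force: [-0.1, -0.4, -0.2]
grip_width: 0.0871
```

```bash
python3 - <<'E'
from h import *
grab("wrist","8")
E
python3 plan.py 0.3652 0.2843 0.190 14.4
```

```text
t 24.8 pos [0.3695 0.2742 0.2609] yaw 14.34 tilt 0.06 w 0.0868 f [ 0.5 -0.4  0.6]
turn units [-0.   -0.01 -0.01]  shift units before turn [-0.07 -0.43  2.84]  after turn [-0.07 -0.43  2.84]
```

View pics/wrist8.png

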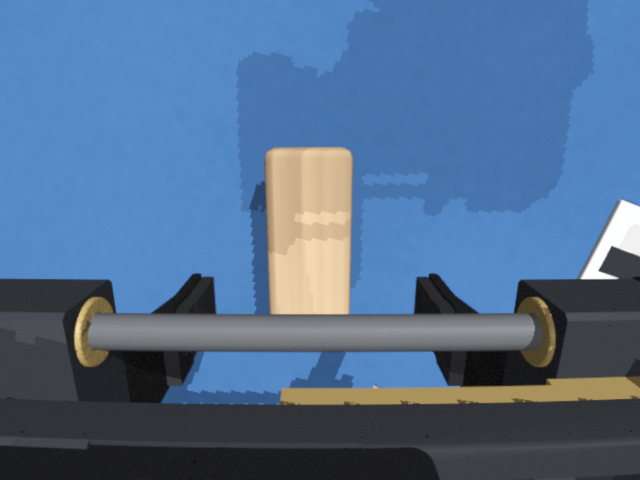

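Request:
step_arm(
  steps=[
    [-0.8,-0.07,-0.43,0.6,0,0,0],
    [-0.7,0,0,0.8,0,0,0],
    [-0.6,0,0,0.8,0,0,0],
    [-0.6,0,0,0.5,0,0,0],
    [-0.6,0,0,0.14,0,0,0],
    [-0.6,0,0,0,0,0,0],
    [1,0,0,0,0,0,0],
    [1,0,0,0,0,0,0],
    [1,0,0,0,0,0,0],
    [1,0,0,0,0,0,0],
  ],
  squeeze=20,
)

```text
time: 25.8
position: [0.3649, 0.2843, 0.1899]
tool_rot: [0.992, 0.125, 0.0, -0.0]
ft_force: [-1.3, -0.0, -0.0]
grip_width: 0.0454
```

Request:
step_arm(
  steps=[
    [1,0,0,0,0,0,0],
    [1,0,0,0,0,0,0],
    [1,0,0,-0.5,0,0,0],
    [1,0,0,-1,0,0,0.2],
    [1,0,0,-1,0,0,0.5],
    [1,0,0,-1,0,0,0.7],
    [1,0,0,-0.4,0,0,0.8],
    [1,0,0,0,0,0,0.8],
    [1,0,0,0,0,0,0.4],
    [1,0,0,0,0,0,0],
  ],
)

```text
time: 26.8
position: [0.3647, 0.2842, 0.287]
tool_rot: [0.994, -0.111, -0.0, 0.0]
ft_force: [-0.1, -0.1, -1.2]
grip_width: 0.0449
```

```bash
python3 plan.py 0.4535 0.1201 0.25 -13
```

```text
t 26.8 pos [0.3647 0.2842 0.287 ] yaw -12.8 tilt 0.02 w 0.0449 f [-0.1 -0.1 -1.2]
turn units [0.   0.   0.02]  shift units before turn [4.92 5.61 1.48]  after turn [4.94 5.6  1.48]
```

Request:
step_arm(
  steps=[
    [1,0.4,0.4,0,0,0,0.02],
    [1,0.8,0.9,0,0,0,0],
    [1,0.8,0.9,0.2,0,0,0],
    [1,0.8,0.9,0.3,0,0,0],
    [1,0.8,0.9,0.3,0,0,0],
    [1,0.7,0.8,0.3,0,0,0],
    [1,0.4,0.5,0.3,0,0,0],
    [1,0.24,0.3,0.08,0,0,0],
    [1,0,0,0,0,0,0],
    [1,0,0,0,0,0,0],
  ],
)

```text
time: 27.8
position: [0.4534, 0.1205, 0.25]
tool_rot: [0.994, -0.113, -0.0, -0.0]
ft_force: [-0.6, -0.4, -1.5]
grip_width: 0.0447
```

```bash
python3 - <<'E'
from h import *
grab("wrist","9");grab("side","9")
E
python3 plan.py 0.4535 0.1201 0.1945 -13
```

```text
t 27.9 pos [0.4533 0.1209 0.2503] yaw -12.89 tilt 0.02 w 0.045 f [ 0.4  0.5 -0.1]
turn units [-0.    0.    0.01]  shift units before turn [0.02 0.03 2.23]  after turn [0.02 0.03 2.23]
```

View pics/wrist9.png

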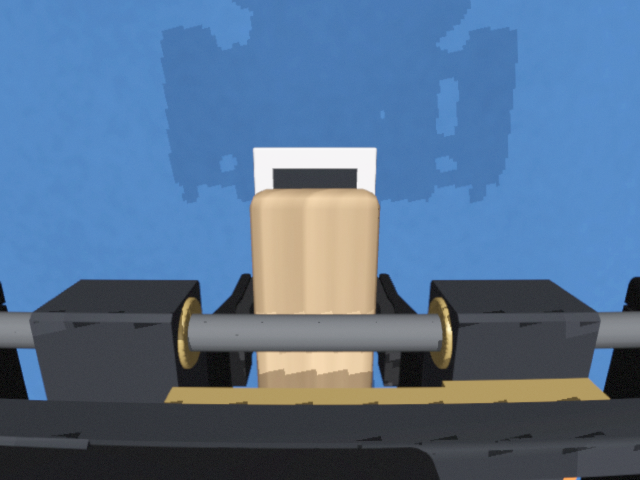

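View pics/side9.png

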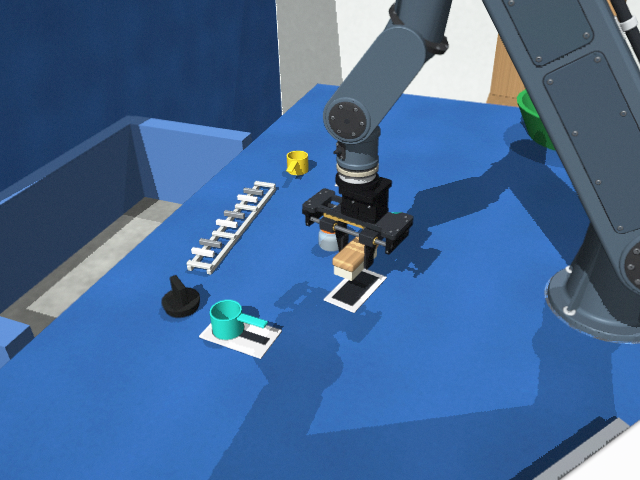

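Request:
step_arm(
  steps=[
    [1,0.02,0.03,0.6,0,0,0],
    [1,0,0,0.7,0,0,0],
    [1,0,0,0.5,0,0,0],
    [1,0,0,0.3,0,0,0],
    [1,0,0,0.12,0,0,0],
    [1,0,0,0,0,0,0],
    [-0.5,0,0,0,0,0,0],
    [-0.5,0,0,0,0,0,0],
    [-0.5,0,0,0,0,0,0],
    [-0.5,0,0,0,0,0,0],
  ],
)

```text
time: 28.9
position: [0.4543, 0.1193, 0.1948]
tool_rot: [0.994, -0.113, 0.0, -0.0]
ft_force: [-1.0, 0.8, 0.1]
grip_width: 0.0633
```

Request:
step_arm(
  steps=[
    [-0.5,0,0,-0.3,0,0,0],
    [-0.5,0,0,-0.8,0,0,0],
    [-0.5,0,0,-1,0,0,0],
    [-0.5,0,0,-1,0,0,0],
    [-0.5,0,0,-1,0,0,0],
    [-0.5,0,0,-1,0,0,0],
    [-0.5,0,-0.8,-0.5,0,0,0],
    [-0.5,0,-1,0,0,0,0],
    [-0.5,0,-1,0,0,0,0],
    [-0.5,0,-1,0,0,0,0],
  ],
)

```text
time: 29.9
position: [0.4753, 0.2127, 0.3354]
tool_rot: [0.994, -0.113, 0.0, -0.0]
ft_force: [0.2, -0.3, -0.0]
grip_width: 0.0651
```

Request:
step_arm(
  steps=[
    [-0.5,0,-1,0,0,0,0],
    [-0.5,0,-1,0,0,0,0],
    [-0.5,0,-1,0,0,0,0],
    [-0.5,0,-1,0,0,0,0],
    [-0.5,0,-1,0,0,0,0],
    [-0.5,0,-1,0,0,0,0],
    [-0.5,0,-1,0,0,0,0],
    [-0.5,0,-1,0,0,0,0],
    [-0.5,0,-1,0,0,0,0],
    [-0.5,0,-0.5,0,0,0,0],
  ],
)

```text
time: 30.9
position: [0.5287, 0.4449, 0.3349]
tool_rot: [0.994, -0.112, 0.0, -0.0]
ft_force: [0.1, -0.1, -0.5]
grip_width: 0.0654
```

```bash
python3 - <<'E'
from h import *
grab("top","10");grab("side","10")
E
```

```text
(no output)
```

View pics/top10.png

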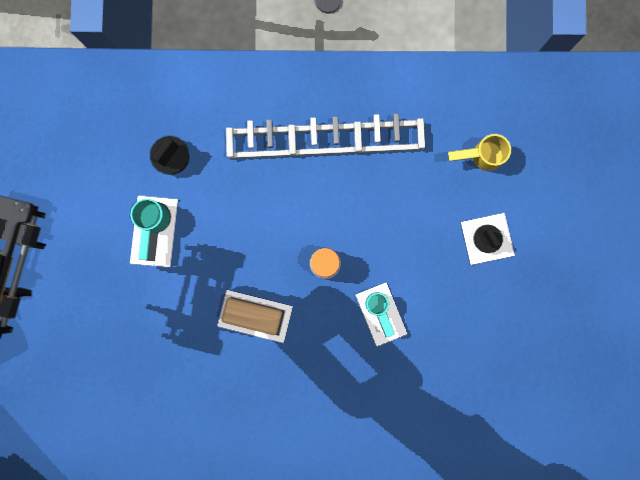

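View pics/side10.png

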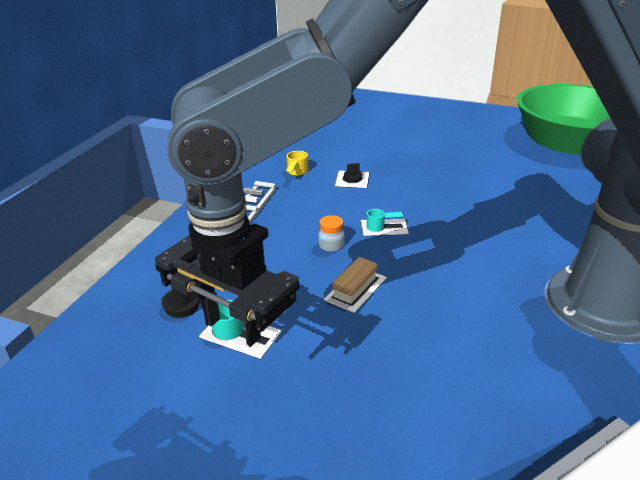

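The top view shows all four things on their pads (cups at (150,214) and (377,303), plug (488,238), brush (254,316)), with the jar and rack in place. Next I measure each pose against its target.

```bash
python3 - <<'E'
from meas import *
from scipy.optimize import least_squares
c=load("top","10");P=cloud(c);H,S,V=masks(c)
def rel(ce,t,yaw):
    a=np.deg2rad(yaw);d=np.array(ce)-t;return (np.array([d@[np.cos(a),np.sin(a)],d@[-np.sin(a),np.cos(a)]])*1000).round(1)
turq=(H>75)&(H<98)&(S>80)&(V>60)
for k,b,zt,R,t,yaw in(('L',(120,190,62,80),.049,.028,(.6311,.3072),-4.4),('S',(350,278,62,72),.040,.020,(.4791,-.1002),22.7)):
    m=win(turq,b)&(P[...,2]>zt-.005)&(P[...,2]<zt+.008)
    ys,xs=np.where(m);q=plane(c,np.c_[xs,ys],zt)[:,:2]
    a=np.deg2rad(yaw);u=np.array([np.cos(a),np.sin(a)]);c0=np.array(t)
    hull=cv2.convexHull((q*1000).astype(np.float32)).reshape(-1,2)/1000
    hh=hull[(hull-c0)@u>-R*.4]
    r=least_squares(lambda p:np.hypot(*(hh-p[:2]).T)-p[2],[*c0,R],loss='soft_l1',f_scale=.001);cc=r.x[:2]
    hand=q[(q-cc)@u<-R-.006];d=cc-hand.mean(0)
    print(k,"err mm",rel(cc,c0,yaw),"r",r.x[2].round(4),"dyaw",(np.rad2deg(np.arctan2(d[1],d[0]))-yaw).round(1),"z",np.median(P[m][:,2]).round(4))
m=win((P[...,2]>.040)&(P[...,2]<.06),(465,215,50,50));ys,xs=np.where(m);q=plane(c,np.c_[xs,ys],.046)[:,:2]
print("plug err",rel(rect(q)[0],(.5997,-.2982),102.8),rect(q)[1:3],"z",np.median(P[m][:,2]).round(4))
m=win((P[...,2]>.036)&(P[...,2]<.06),(212,284,88,62));ys,xs=np.where(m);q=plane(c,np.c_[xs,ys],.042)[:,:2];r=rect(q)
A=np.c_[P[m][:,:2],np.ones(m.sum())];pl=np.linalg.lstsq(A,P[m][:,2],rcond=None)[0]
print("brush err",rel(r[0],(.4535,.1201),77),r[1:3],"yaw",np.rad2deg(r[3]).round(1),"z",np.median(P[m][:,2]).round(4),"tilt",pl[:2].round(3))
m=win((H<25)&(S>120)&(V>150),(305,240,42,45));ys,xs=np.where(m);q=plane(c,np.c_[xs,ys],.06)[:,:2];print("jar",q.mean(0).round(4))
a=load("top","0")['p'][110:165,220:430].astype(int);b=c['p'][110:165,220:430].astype(int);print("rack diff",np.abs(a-b).mean().round(2),(np.abs(a-b).max(2)>40).mean().round(3))
E
```

```text
L err mm [-2.8  0.6] r 0.0286 dyaw 2.1 z 0.0472
S err mm [1.6 1.5] r 0.0193 dyaw 0.2 z 0.0376
plug err [3.4 1.7] (31.6546688079834, 10.966394424438477) z 0.0447
brush err [-0.1 -1.6] (99.47018432617188, 44.370540618896484) yaw 77.0 z 0.0417 tilt [-0.006  0.003]
jar [ 0.5495 -0.0062]
rack diff 4.08 0.0
```

```bash
python3 - <<'E'
from rig import robot
print(robot.hand_in())
E
```

```text
the job is handed in; nothing more can be done
None
```

I put the small scoop, large scoop, plug (the 50 mm one) and brush on their own pads and handed the job in at about 31 s of the 120 s limit. The hand-in gives no verdict.

These are the last top-camera measurements, taken after the gripper had moved clear:

| Thing | Offset along pad x (mm) | Offset along pad y (mm) | Turn from drawn shape |
|---|---|---|---|
| Large scoop | −2.8 | 0.6 | 2.1° |
| Small scoop | 1.6 | 1.5 | 0.2° |
| Plug | 3.4 | 1.7 | any allowed |
| Brush | −0.1 | −1.6 | 0° |

- **Limits:** all four offsets are well inside the 12 mm allowed, and the turns are well inside 0.26 rad (about 15°).
- **Flat and upright:** the brush top read level. I did not measure tilt for the scoops or the plug, but all four looked upright in the top picture. The side picture agreed, except that the gripper partly hid the large scoop there.
- **Jar and rack:** the jar read in the same place as at the start, and the rack looked unchanged in the pictures.
- **One small disagreement:** the depth heights of the scoop rims and plug tab read 1–2 mm low. That is within the camera's noise and calibration error.

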